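Third hand: hinge block against the sprung stop

ROBOT

A 6-joint arm with a two-finger parallel gripper is mounted at the origin on the work surface. World frame = base frame: x ahead of the robot, y to its left, z up, the work surface at z = 0. Lengths are in m, angles in rad, forces in N, time in s.
With the tool pointing down it reaches from about 0.25 to 0.775 m from the base axis. Payload 4 kg.
Tool frame: the origin (TCP) lies on the centre line of the jaws, within the pads' length; the fingertips stand 25 mm ahead of it and the grasp point (between the pads) lies 6 mm ahead of it; z points along the fingers, y is the line along which they close (so a half turn about z gives the same grasp; the last joint's range is limited). The gripper opens to 94 mm and grips with 3 to 60 N. Pads are 16 mm wide; open, the fingers measure 119 mm over their backs; the gripper's body (75 mm by 177 mm) begins 78 mm behind the grasp point.
Start: joints at [1.206, 0.087, 1.371, -0, 1.684, -0.103], TCP at [0.142, 0.531, 0.231] pointing down, gripper open.
Joint ranges: [-3.1, 3.1], [-0.76, 2.03], [0.27, 2.55], [-1.08, 4.22], [0.17, 2.65], [-2.57, 2.57]. Speed limits (rad/s): [2.79, 2.79, 3.14, 3.14, 3.14, 3.14].

INTERFACE

Orientations are given as [roll, pitch, yaw] about the fixed x, y, z axes, in that order (R = Rz(yaw) Ry(pitch) Rx(roll)).
In Python, from bench import sensors, optics, ticket gives the robot as it stands.
- The arm moves only by the tool send_rows, never from a script. Its argument "rows" is a list of rows, each a list of 6 numbers: the shift along the world's x, y, z in mm, then the turn, a rotation vector about the world's x, y, z in rad. In form: [[x, y, z, wx, wy, wz], ...]. A call has 1 to 8 rows; each row shifts and turns the commanded pose from where the row before left it; what a row does not reach is not made up. A row lasts 1/12 s, in which the tool goes at most 41.7 mm and 7.16 degrees, less where a joint would pass 70% of its speed; a pose out of reach is approached as far as the arm can. A call is refused whole if a number of a shift passes 41.7 or a number of a turn 0.125, either way. A call with a gripper value outside its range is refused whole. "grip" is the finger opening in mm, from 0 to 94, set as the call begins (left out, the last holds). The fingers move at their own pace and stop on an object; the grip force is fixed at half the most. Time passes only in rows, so rows that do not move let the fingers close. It gives the time, the measured TCP pose, the force, the opening and the grip force at its end, in the units of the state.
- sensors.get_obs(): the state, without advancing time (a new reading comes with each control period).
- optics.snapshot(name): name is "side" or "top"; returns the picture (420x560x3 uint8, red, green, blue); there is no depth.
- optics.camera_model(name): a dict with "vertical_fov" (degrees; the focal length in pixels is half the picture's height over the tangent of half this angle, whatever the lens; pixels are square), "cx", "cy" (the principal point, pixels), "R" (3x3) and "t" (3): a world point X has camera coordinates R X + t. Camera axes: x right, y down, z forward; pixel columns grow to the right and rows downward; lengths in m; the calibration is good to about 2 mm. A picture is of the moment at which its call begins. camera_model takes no time and is no camera call.
- ticket.close_job(): hands the job in; it is judged then, once.
The state is a dict: "time": time; "joint_positions": joint angles; "qvel": joint speeds; "joint_torque": joint torques, N m; "tool_pos": TCP position; "ee_rot": TCP orientation; "wrist_force": force on the tool from outside, world axes, zero at the start; "wrist_torque": the same for the moment, N m; "width": finger opening in m; "finger_force": force on a finger pad.
Only numpy, scipy, OpenCV 4.12 (cv2) and the standard library are available. Lean on these libraries where they do the work, as an engineer would, in place of code of your own. Each camera call takes 0.05 s, during which the arm holds its last target. There are 200 camera calls.

TASK

First take the loose steel stop rod out of its wooden storage block and stand it fully home in the empty socket of the sprung slide, beside the fixed post, and let go of it. Then lay the bin's hinge block flat on the aluminium bed with its wide face plate towards the stops, and press that face squarely against both the post and the rod so that the slide's pointer stands between the two scribed lines (about 15 mm of travel, never all the way to the end stop). Finish while still holding it there with that steady push, touching only the block, so that I can drive its screws; leave the bottle, weight, micrometer and cap where they are.

Things in the scene. Friction and masses are not known exactly. Their poses are not given: they have to be found in the camera images.
- fixture: Fixed fixture; origin: bed's centre, on the bench; +x = the way the slide is pushed back, z up. Bed: aluminium slab 110 (x) by 120 (y) mm, top 40 mm above the bench, with a tongue 28 mm wide on to x 105. Astride the tongue a steel slide 106 wide (x 57 to 107 at rest, top 38 high), then the spring housing (x 138 to 160, 40 high). Scale rail at y 60 to 74, x 55 to 160, 40 high.
- bed_top (a point): Centre of the top face of the bed, axes as the fixture, 40 mm above the bench.
- socket (a point): Centre of the mouth of the slide's round socket, at the slide's top, axes as the fixture; it moves with the slide. At rest at x = 74, y = -30, z = 38 mm in the fixture's frame. Hole diameter 17.5 mm with a 2 mm chamfer, 25 mm deep. The rod has 1.5 mm play in it; once the push leans it back, its front is level with the post's to about 1 mm.
- slide: Sprung steel slide with the fixed upright post (diameter 16, 50 mm high). Origin: centre of its underside, axes as the fixture, at rest at x = 82, z = 8 mm in the fixture's frame. Post axis at x -7, y +30 (socket x -8, y -30), z 30 to 80 mm. Travel to +x: 28 mm to the end stop; spring 500 N/m, no preload. Pointer between the scribed lines: 10 mm (5 N) to 20 mm (10 N) of travel.
- rack: Fixed dark wooden storage block 75 by 75 by 40 mm with one hole in the middle, diameter 17.5 mm, 25 mm deep; origin at the centre of its underside.
- rod: Loose plain steel stop rod, diameter 16 mm, 90 mm long, 0.10 to 0.20 kg, upright in the storage block at the start (65 mm stand out); origin at the centre of its lower end, z along the rod. In the socket, too, 65 mm stand out above the slide when it is home.
- hinge_block: Loose aluminium block, 0.20 to 0.40 kg, base down on the bench: base 60 (x) by 90 (y) by 12 mm; across its +x end an upright face plate, 90 wide, 8 thick, top 45 mm above the underside; behind it in the middle an upright rib, x -29 to 21, 12 thick (y), top 52 mm up. Origin: centre of underside, z up. First touch with post and rod: block centre about 37 mm ahead (+x) of the bed's centre.
- face (a point): Centre of the outer face of the hinge block's face plate, 30 mm ahead (+x) of the block's origin and 22 mm above its underside; axes as the block.
- bottle: Bystander: smoked glass bottle, diameter 60, height 170 mm, standing; origin at the centre of its underside.
- weight: Bystander: steel drop weight, diameter 56, height 86 mm, with a knob; origin at the centre of its underside.
- micrometer: Bystander: brass micrometer lying flat, about 125 by 65 by 16 mm; origin at its frame's middle.
- cap: Bystander: cracked plastic bottle cap, diameter 32, height 18 mm; origin at the centre of its underside.
Not all that is in view belongs to the job. What is shaped like the hinge_block but yellow is not meant.

How it is judged:
On the way, in this order (a step that is already met when the one before it is completed fails the run):
1. the rod stands fully home in the socket, let go, before the block is on the bed (z of rod in the frame of socket below -0.021 m and horizontal distance between rod and socket below 0.004 m and angle between rod's own z axis and vertical below 0.12 rad and contact force between the fingers and rod below 0.1 N and height (world z) of hinge_block below 0.03 m), for 0.2 s.
2. the hinge block pushes the slide back between the lines (x of slide in the frame of fixture between 0.092 and 0.102 m and contact force between hinge_block and rod above 0.5 N), for 0.2 s.
At the end, for the whole second after the job is handed in: Held by the robot: rod within 4 mm of its full depth in the socket; block flat on the bed, face plate to the stops (3 mm, 4 deg), square (4.6 deg), at rest, bearing on post and rod (0.8 N or more each); slide travel 10 to 20 mm. The robot touches neither fixture nor rod (z of rod in the frame of socket below -0.021 m and horizontal distance between rod and socket below 0.004 m and angle between rod's own z axis and vertical below 0.12 rad and x of slide in the frame of fixture between 0.092 and 0.102 m and contact force between hinge_block and rod above 0.8 N and contact force between hinge_block and slide above 0.8 N and x of face in the frame of fixture above 0.07 m and contact force between the fingers and hinge_block above 2 N and contact force between each of the arm, the fingers and fixture below 0.5 N and contact force between each of the arm, the fingers and rod below 0.5 N and angle between the x axis of hinge_block and the x axis of fixture, either way round below 0.08 rad and angle between hinge_block's own z axis and vertical below 0.07 rad and z of hinge_block in the frame of bed_top between -0.003 and 0.003 m and linear speed of hinge_block below 0.01 m/s); the arm keeps its last pose, push and grip.
It fails at once if the slide is driven to its end stop (x of slide in the frame of fixture above 0.1085 m).
It fails at once if a bystander is moved more than 20 mm or tipped (distance of any of bottle, weight, micrometer, cap from where it was at the start of the episode above 0.02 m or angle between any of bottle, weight, micrometer, cap's own z axis and vertical above 0.3 rad).
It also fails if it takes over 61 s, if anything falls off the work surface, if the arm or the gripper's body presses on something with over 40 N, if the wrist force passes 120 N, or if a joint passes its speed limit or range.

## Working session

There is one attempt and no reset: what is moved stays moved. The work goes in short steps, Python scripts to look and compute and a tool call to move; the robot and the scene stay as the last step left them, time stands still between calls to the robot, and variables do not carry over. Pictures are saved under pics/ and viewed, at most 10 in all, crops included, and the job is handed in when it is done.

Besides the shell and the picture viewer there is one more tool, called after ">>>" as name([rows], argument=value, ...), one row to a line, values as JSON. send_rows: Moves the arm, as the interface text tells. Its arguments: {"type":"object","properties":{"rows":{"type":"array"},"grip":{"type":"number"}},"required":["rows"]}

```bash
mkdir -p pics
python3 - <<'E'
from bench import sensors, optics
import cv2, numpy as np
o=sensors.get_obs(); print(o)
for n in("side","top"):
    im=optics.snapshot(n); cv2.imwrite(f"pics/{n}0.png",im[:,:,::-1]); np.save(f"pics/{n}0.npy",im)
    print(n,optics.camera_model(n))
E
```

```text
{'time': 0.0, 'joint_positions': array([ 1.20595477e+00,  8.79352680e-02,  1.37223993e+00, -2.09075105e-05,
        1.68358094e+00, -1.03091215e-01]), 'qvel': array([ 8.16563575e-04, -2.94016720e-04,  4.21612400e-05, -1.27475650e-03,
       -1.74074099e-04, -1.41569203e-03]), 'joint_torque': array([-3.24103585e-04, -3.40166438e+01, -3.02434015e+01,  7.17181969e-02,
        3.29015718e-02, -1.50947490e-04]), 'tool_pos': array([0.14215555, 0.53080568, 0.22932216]), 'ee_rot': array([-3.13943852e+00, -2.01971746e-04,  2.87983977e+00]), 'wrist_force': array([ 0.43435137, -0.02320271,  0.50398718]), 'wrist_torque': array([ 0.0007054 , -0.02009292, -0.06379028]), 'finger_force': 0.0, 'width': 0.09399089369295463}
side {'vertical_fov': 46.68035806689487, 'cx': 276.85535648983534, 'cy': 208.33330350424154, 'R': array([[ 0.9761902 , -0.21627561,  0.01666018],
       [-0.12971049, -0.64357283, -0.75431373],
       [ 0.1738617 ,  0.73419266, -0.6563027 ]]), 't': array([-0.53612738,  0.11402959,  1.13774204])}
top {'vertical_fov': 50.761786848422446, 'cx': 285.4416782105024, 'cy': 209.04356522512236, 'R': array([[-0.02504712, -0.99958882, -0.01395831],
       [-0.98718922,  0.02693247, -0.15726437],
       [ 0.15757564,  0.00984048, -0.98745789]]), 't': array([0.02137118, 0.55325977, 1.31659706])}
```

View pics/top0.png

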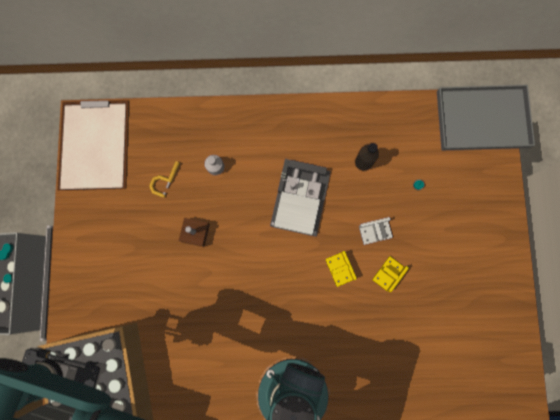

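View pics/side0.png

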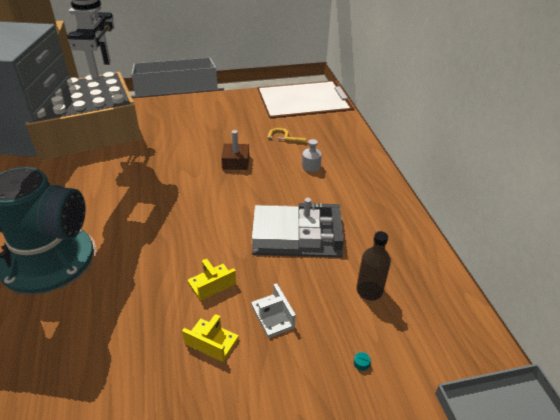

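Run:
```python
import cv2, numpy as np
t=cv2.imread("pics/top0.png"); s=cv2.imread("pics/side0.png")
c=lambda im,x,y,w,h,k:cv2.resize(im[y:y+h,x:x+w],None,fx=k,fy=k,interpolation=cv2.INTER_CUBIC)
a=np.hstack([c(t,260,150,80,60*5//3,5)[:300*2][:500],c(s,240,190,110,100,3.6363636)[:364] if 0 else cv2.resize(s[185:265,240:350],(400,291))[:291].copy() if 0 else np.vstack([cv2.resize(s[190:260,245:350],(400,267)),cv2.resize(t[205:255,350:410],(280,233)).copy() if 0 else cv2.resize(t[205:255,345:431],(400,233))])])
cv2.imwrite("pics/crop1.png",a); print(a.shape)
b=np.hstack([c(s,245,280,60,60,6.5),c(t,170,205,60,60,6.5)]);cv2.imwrite("pics/crop2.png",b);print(b.shape)
```

```text
(500, 800, 3)
(390, 780, 3)
```

View pics/crop1.png

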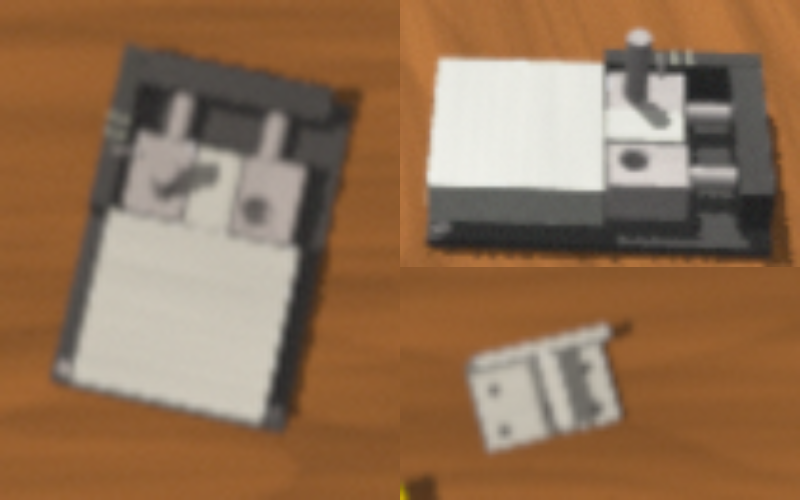

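View pics/crop2.png

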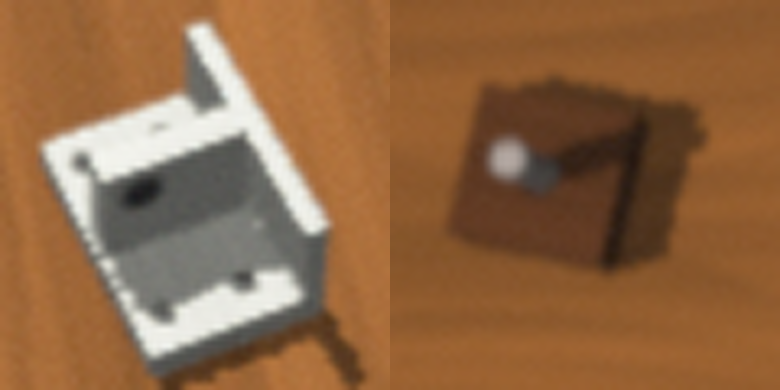

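```bash
cat > h.py <<'E'
import numpy as np, cv2
from bench import optics
C={n:optics.camera_model(n) for n in("side","top")}
def ray(n,p):
    c=C[n]; f=210/np.tan(np.radians(c["vertical_fov"]/2))
    R=np.array(c["R"]);t=np.array(c["t"])
    d=R.T@np.array([(p[0]-c["cx"])/f,(p[1]-c["cy"])/f,1]); return -R.T@t,d/np.linalg.norm(d)
def onz(n,p,z):
    o,d=ray(n,p); return o+d*(z-o[2])/d[2]
def proj(n,X):
    c=C[n]; f=210/np.tan(np.radians(c["vertical_fov"]/2)); q=np.array(c["R"])@X+c["t"]
    return np.array([c["cx"]+f*q[0]/q[2],c["cy"]+f*q[1]/q[2]])
def tri(ps,pt):
    A=np.zeros((3,3));b=np.zeros(3)
    for n,p in(("side",ps),("top",pt)):
        o,d=ray(n,p);M=np.eye(3)-np.outer(d,d);A+=M;b+=M@o
    return np.linalg.solve(A,b)
def rect(n,mask,z):
    """largest blob's contour mapped on plane z -> min area rect (mm, deg)"""
    k=max(cv2.findContours(mask,cv2.RETR_EXTERNAL,cv2.CHAIN_APPROX_NONE)[0],key=cv2.contourArea)[:,0]
    P=np.array([onz(n,p,z)[:2]*1000 for p in k],np.float32)
    return cv2.minAreaRect(P)
E
python3 - <<'E'
from h import *
S=np.load("pics/side0.npy").astype(int);T=np.load("pics/top0.npy").astype(int)
def white(im,x0,y0,x1,y1,th,sat=25):
    m=np.zeros(im.shape[:2],np.uint8);r=im[y0:y1,x0:x1]
    m[y0:y1,x0:x1]=((r.min(2)>th)&(r.max(2)-r.min(2)<sat))*255;return m
np.set_printoptions(precision=1,suppress=True)
print("pix bed",T[212,296],S[225,275],"slide",T[188,290],S[222,310] ,"block",T[235,372],"rodtop",T[229,190])
for th in(150,170,190):
  print(th,"bed top",rect("top",white(T,265,190,330,240,th),.04),"side",rect("side",white(S,245,200,300,255,th),.04))
  m=white(T,355,215,400,250,th); print("  block",rect("top",m,.012), cv2.countNonZero(m))
def cr(n,x,y): return onz(n,(x,y),.04)*1000
for p in((281.4,192.4),(319.6,199),(313.6,235),(275,226.6)): print(cr("top",*p))
# rod top in rack & hole
for nm,im,(x0,y0,x1,y1) in(("rodtop top",T,(180,222,197,236)),("rodtop side",S,(228,126,242,142))):
    r=im[y0:y1,x0:x1]; print(nm);print(r.min(2))
print("socket top");print(T[186:198,304:320].sum(2)//3)
print("socket side");print(S[224:240,298:322].sum(2)//3)
E
```

```text
pix bed [204 198 183] [235 236 229] slide [152 143 138] [189 190 181] block [195 189 177] rodtop [139 130 125]
150 bed top ((556.2720336914062, -30.49396514892578), (118.11932373046875, 138.17507934570312), 76.00772857666016) side ((540.2430419921875, -29.35875701904297), (117.93152618408203, 111.20406341552734), 75.54058074951172)
  block ((483.4969482421875, -272.8468017578125), (58.22730255126953, 93.5819091796875), 11.900701522827148) 349
170 bed top ((553.2108154296875, -29.862579345703125), (116.72762298583984, 127.17952728271484), 75.86035919189453) side ((540.314697265625, -29.167953491210938), (117.48020935058594, 111.42494201660156), 76.00859069824219)
  block ((472.070068359375, -246.21742248535156), (44.69777297973633, 34.84616470336914), 10.82190227508545) 200Traceback (most recent call last):
  File "<stdin>", line 9, in <module>
  File "h.py", line 20, in rect
    k=max(cv2.findContours(mask,cv2.RETR_EXTERNAL,cv2.CHAIN_APPROX_NONE)[0],key=cv2.contourArea)[:,0]
      ~~~^^^^^^^^^^^^^^^^^^^^^^^^^^^^^^^^^^^^^^^^^^^^^^^^^^^^^^^^^^^^^^^^^^^^^^^^^^^^^^^^^^^^^^^
ValueError: max() iterable argument is empty
```

Run:
```python
from h import *
S=np.load("pics/side0.npy").astype(int);T=np.load("pics/top0.npy").astype(int)
np.set_printoptions(precision=1,suppress=True,linewidth=150)
for p in((281.4,192.4),(319.6,199),(313.6,235),(275,226.6)): print("bed",onz("top",p,.04)*1000)
print("bed centre px",proj("top",np.array([.540,-.0293,.04])))
print("rodtop top x180 y222");print(T[222:236,180:200].sum(2)//3)
print("rod side x226 y124");print(S[124:166,226:246].sum(2)//3)
print("socket top x304,y186");print(T[186:198,304:320].sum(2)//3)
print("socket side x298 y224");print(S[224:240,298:322].sum(2)//3)
a=np.radians(-14)
for x,y,z in((74,-30,38),(75,30,88),(-55,-60,40),(55,60,40)):
    X=np.array([540+x*np.cos(a)-y*np.sin(a),-29.3+x*np.sin(a)+y*np.cos(a),z])/1000
    print("pred",x,y,z,X*1000,proj("top",X),proj("side",X))
# block corners by hand (crop2 left: off 245,280 /6.5 ; crop1: off 345,205, /4.65)
s=lambda x,y:(245+x/6.5-.5,280+y/6.5-.5)
t=lambda x,y:(345+(x-400)/4.65-.5,205+(y-267)/4.65-.5)
for nm,ps,pt,z in(("plate end A outer",(200,22),(472,358),45),("plate end B",(322,228),(610,325),45)):
    print(nm,tri(s(*ps),t(*pt))*1000,onz("side",s(*ps),z/1e3)*1000,onz("top",t(*pt),z/1e3)*1000)
for nm,p,z in(("base back A",(45,145),12),("base back B",(150,358),12)): print(nm,onz("side",s(*p),z/1e3)*1000)
for nm,p,z in(("base back A",(488,450),12),("base back B",(622,415),12)): print(nm,onz("top",t(*p),z/1e3)*1000)
```

```text
bed [606.9  18.2  40. ]
bed [582.8 -99.4  40. ]
bed [471.7 -77.   40. ]
bed [500.7  40.3  40. ]
bed centre px [297.3 213.3]
rodtop top x180 y222
[[ 96  97  86  70  62  61  60  63  60  62  63  63  65  65  65  63  63  61  62  62]
 [ 97  95  83  68  62  62  59  60  61  61  61  62  61  61  61  62  62  63  62  64]
 [ 98  94  82  67  62  61  62  61  62  59  62  62  59  60  61  60  60  62  61  61]
 [ 97  93  76  65  64  62  69  72  75  72  64  61  61  62  59  59  60  58  58  59]
 [ 96  89  72  64  65  73  89 104 108  98  77  63  62  61  60  61  57  58  53  50]
 [ 93  82  67  59  63  89 124 138 142 133 103  72  62  61  60  57  53  48  45  39]
 [ 90  78  62  62  70 104 149 162 163 155 124  80  61  60  55  51  44  37  35  39]
 [ 92  75  61  58  73 115 156 166 168 159 131  84  59  56  53  45  38  38  38  38]
 [ 86  70  63  60  72 110 152 164 164 153 121  80  63  58  55  49  39  35  36  36]
 [ 81  67  62  60  67  93 126 140 142 128  97  74  65  63  62  55  44  38  37  42]
 [ 78  64  59  61  62  69  87 100 104  93  75  69  66  66  63  58  50  47  48  50]
 [ 71  64  62  60  61  62  64  70  72  68 
[... 6005 characters left out ...]
 182 192 191 191 188 189 190 184 158 114]
 [173 117  97  92  92  98  99  98  99  98  97  99 100  96 100 102 104 103  99 102  99 102 101  84]]
pred 74 -30 38 [604.5 -76.3  38. ] [311.9 192.4] [306.7 231.8]
pred 75 30 88 [620.  -18.3  88. ] [293.1 184.6] [307.8 199.6]
pred -55 -60 40 [472.1 -74.2  40. ] [312.7 234.9] [251.8 238.4]
pred 55 60 40 [607.9  15.6  40. ] [282.2 192.1] [298.5 206.3]
plate end A outer [ 498.8 -219.2   42.7] [ 496.  -221.2   45. ] [ 500.9 -219.1   45. ]
plate end B [ 517.5 -309.9   46.6] [ 515.1 -308.8   45. ] [ 520.3 -310.5   45. ]
base back A [ 441.6 -234.6   12. ]
base back B [ 458.7 -321.7   12. ]
base back A [ 442.9 -231.7   12. ]
base back B [ 463.9 -322.2   12. ]
```

```bash
cat >> h.py <<'E'
def edge(im,n,a,b,half,z,cnt=15):
    """subpixel edge points along segment a->b (pixels): steepest gradient across, mapped to plane z, line fit -> (point mm, dir deg)"""
    from scipy.ndimage import map_coordinates
    a,b=np.array(a,float),np.array(b,float);u=(b-a)/np.linalg.norm(b-a);v=np.array([-u[1],u[0]]);g=im.mean(2)
    s=np.linspace(-half,half,8*half+1);P=[]
    for q in np.linspace(.12,.88,cnt):
        c=a+q*(b-a)+s[:,None]*v
        d=np.abs(np.gradient(map_coordinates(g,[c[:,1],c[:,0]],order=1)));w=d**2;
        P.append(onz(n,a+q*(b-a)+v*(w@s/w.sum()),z)[:2]*1000)
    x=cv2.fitLine(np.array(P,np.float32),cv2.DIST_HUBER,0,.01,.01).ravel()
    return x[2:],np.degrees(np.arctan2(x[1],x[0]))
E
python3 - <<'E'
from h import *
np.set_printoptions(precision=1,suppress=True,linewidth=150)
S=np.load("pics/side0.npy").astype(float);T=np.load("pics/top0.npy").astype(float)
a=np.radians(-12.5)
def F(x,y,z): return np.array([540.3+x*np.cos(a)-y*np.sin(a),-29.4+x*np.sin(a)+y*np.cos(a),z])/1000
for n,im in(("top",T),("side",S)):
  for nm,p,q in(("y+",(-55,60),(55,60)),("y-",(-55,-60),(55,-60)),("x-",(-55,-60),(-55,60)),("x+",(55,-60),(55,60))):
    pt,d=edge(im,n,proj(n,F(*p,40)),proj(n,F(*q,40)),4,.04); 
    l=np.array([[np.cos(a),np.sin(a)],[-np.sin(a),np.cos(a)]])@(pt-[540.3,-29.4]); print(n,nm,l,d)
print("rodtop tri",tri((234.3,131.1),(188,229))*1000,onz("top",(188,229),.105)*1000,onz("side",(234.3,131.1),.105)*1000)
print("socket tri",tri((306,231.7),(310.5,191.5))*1000,onz("top",(310.5,191.5),.038)*1000,onz("side",(306,231.7),.038)*1000,"pred",F(74,-30,38)*1000)
E
```

```text
top y+ [ 3.4 63.3] -13.957303
top y- [ -3.3 -57.8] -14.249917
top x- [-54.   -0.1] 75.911156
top x+ [56.6  9.7] 75.55329
side y+ [ 3.  61.4] -13.687417
side y- [ -3.  -59.1] -14.266521
side x- [-56.8  -4.3] 76.01256
side x+ [54.   3.6] 76.57566
rodtop tri [491.1 292.3 105.5] [492.6 292.4 105. ] [489.7 293.  105. ]
socket tri [606.2 -72.1  34.6] [607.6 -72.2  38. ] [603.1 -75.6  38. ] pred [606.1 -74.7  38. ]
```

>>> send_rows([
  [29,-20,0,0,0,0],
  [29,-20,0,0,0,0],
  [29,-20,0,0,0,0],
  [29,-20,0,0,0,0],
  [29,-20,0,0,0,0],
  [29,-20,0,0,0,0],
  [29,-20,0,0,0,0],
  [29,-20,0,0,0,0],
], grip=50)

```text
time: 0.77
tool_pos: [0.3753, 0.3699, 0.23]
ee_rot: [-3.141, -0.001, 2.88]
wrist_force: [1.7, 0.3, 0.2]
width: 0.05
finger_force: 0.0
```

>>> send_rows([
  [29,-20,0,0,0,0],
  [29,-20,0,0,0,0],
  [29,-20,0,0,0,0.016],
  [29,-20,0,0,0,0],
  [0,0,0,0,0,0],
])

```text
time: 1.18
tool_pos: [0.4944, 0.2871, 0.229]
ee_rot: [-3.139, 0.001, 2.889]
wrist_force: [-1.1, 1.1, 1.0]
width: 0.0504
finger_force: 0.0
```

>>> send_rows([
  [0,0,0,0,0,0],
  [0,0,0,0,0,0],
])

```text
time: 1.35
tool_pos: [0.4898, 0.2914, 0.2299]
ee_rot: [-3.141, -0.002, 2.896]
wrist_force: [-0.9, 0.9, -0.2]
width: 0.0501
finger_force: 0.0
```

Settled about 1 mm from the rod axis. Descend and grip.

>>> send_rows([
  [1,1,-30,0,0,0],
  [0,0,-35,0,0,0],
  [0,0,-35,0,0,0],
  [0,0,-25,0,0,0],
  [0,0,-14,0,0,0],
  [0,0,0,0,0,0],
  [0,0,0,0,0,0],
])

```text
time: 1.93
tool_pos: [0.4898, 0.2931, 0.091]
ee_rot: [-3.141, -0.002, 2.898]
wrist_force: [0.7, 0.1, -0.1]
width: 0.0496
finger_force: 0.0
```

>>> send_rows([
  [0,0,0,0,0,0],
  [0,0,0,0,0,0],
  [0,0,0,0,0,0],
  [0,0,0,0,0,0],
  [0,0,0,0,0,0],
], grip=0)

```text
time: 2.35
tool_pos: [0.4918, 0.2925, 0.0925]
ee_rot: [3.14, 0.001, 2.896]
wrist_force: [-0.6, -0.6, 0.7]
width: 0.0199
finger_force: 0.0
```

>>> send_rows([
  [0,0,0,0,0,0],
  [0,0,0,0,0,0],
  [0,0,0,0,0,0],
])

```text
time: 2.6
tool_pos: [0.4918, 0.2926, 0.0921]
ee_rot: [3.14, 0.001, 2.896]
wrist_force: [0.6, 1.3, 2.7]
width: 0.0154
finger_force: 30.0
```

>>> send_rows([
  [0,0,8,0,0,0],
  [0,0,20,0,0,0],
  [0,0,20,0,0,0],
  [0,0,10,0,0,0],
  [0,0,0,0,0,0],
])

```text
time: 3.02
tool_pos: [0.4926, 0.2927, 0.1527]
ee_rot: [3.139, 0.004, 2.896]
wrist_force: [0.1, -1.1, -1.2]
width: 0.0157
finger_force: 30.0
```

>>> send_rows([
  [6,-14,20,0,0,0],
  [10,-33,12,0,0,0],
  [10,-33,0,0,0,0],
  [10,-33,0,0,0,0],
  [10,-33,0,0,0,0],
  [10,-33,0,0,0,0],
  [10,-33,0,0,0,0],
  [10,-33,0,0,0,0],
])

```text
time: 3.68
tool_pos: [0.5666, 0.0455, 0.1799]
ee_rot: [-3.141, -0.003, 2.896]
wrist_force: [0.4, 0.2, -1.8]
width: 0.0158
finger_force: 30.0
```

>>> send_rows([
  [10,-33,0,0,0,0],
  [10,-33,0,0,0,0],
  [10,-33,0,0,0,0],
  [8,-23,0,0,0,0],
  [0,0,-20,0,0,0],
  [0,0,-25,0,0,0],
  [0,0,-10,0,0,0],
  [0,0,0,0,0,0],
])

```text
time: 4.35
tool_pos: [0.6022, -0.0743, 0.1212]
ee_rot: [-3.141, -0.01, 2.895]
wrist_force: [-0.6, -0.1, -2.1]
width: 0.0157
finger_force: 30.0
```

>>> send_rows([
  [0,0,0,0,0,0],
  [0,0,0,0,0,0],
  [0,0,0,0,0,0],
])

```text
time: 4.6
tool_pos: [0.6063, -0.0745, 0.1284]
ee_rot: [3.141, 0.003, 2.896]
wrist_force: [-0.1, -0.5, -1.5]
width: 0.0155
finger_force: 30.0
```

Run:
```python
from bench import sensors
from h import *
for n,b in(("side",(275,180,345,250)),("top",(280,160,350,230))):
    im=optics.snapshot(n);np.save(f"pics/{n}1.npy",im)
o=sensors.get_obs();print(o["time"],o["tool_pos"],o["ee_rot"],o["wrist_force"])
S=np.load("pics/side1.npy");T=np.load("pics/top1.npy")
c=lambda im,b:cv2.resize(im[b[1]:b[3],b[0]:b[2],::-1],(400,400),interpolation=cv2.INTER_CUBIC)
cv2.imwrite("pics/c3.png",np.hstack([c(S,(270,170,350,250)),c(T,(270,150,350,230))]))
```

```text
4.7 [ 0.60617258 -0.07456903  0.1282695 ] [3.14147199e+00 2.97443140e-03 2.89635549e+00] [-0.14430299  0.2881486  -1.81783737]
```

View pics/c3.png

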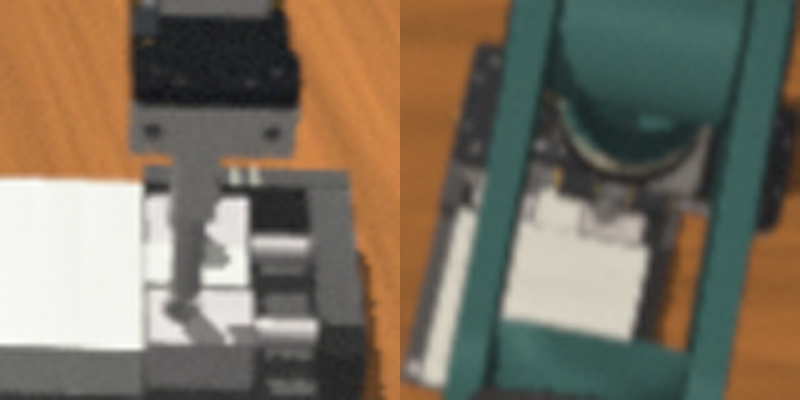

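Run:
```python
from h import *
np.set_printoptions(precision=1,suppress=True,linewidth=170)
for z in(.038,.048,.051,.08): print(z,proj("side",np.array([.6062,-.0746,z])))
for dx,dy in((.001,0),(0,.001)): print(proj("side",np.array([.6062+dx,-.0746+dy,.05]))-proj("side",np.array([.6062,-.0746,.05])))
S=np.load("pics/side1.npy").astype(int)
print("x298 y208");print(S[208:240,298:322].sum(2)//3)
```

```text
0.038 [307.1 231.2]
0.048 [307.4 228.2]
0.051 [307.5 227.3]
0.08 [308.2 218.2]
[ 0.4 -0.1]
[-0.1 -0.3]
x298 y208
[[178  92  94  98 103 108 126 117 105 103 101 102 103 104 106  96  76  66  67  67  65  51  44  45]
 [182 150 177 188 186 175 141 112 103 102 101 102 101 102 100 101 122 137 137 142 141 104  52  45]
 [185 206 225 222 219 192 147 111 102 105 101  99 102 102 106 137 197 217 217 218 225 163  65  45]
 [190 211 229 224 221 192 144 114 103 101 100 105 102 103 117 185 220 221 224 225 222 159  67  42]
 [189 209 227 225 221 181 134 110 102 101 102 102 101 102 119 190 222 222 223 223 223 163  64  40]
 [188 205 224 224 222 178 128 107  99  98 101  99 101 109 132 194 220 221 222 223 226 164  65  40]
 [186 184 219 225 224 182 129 103  95  96  92  92  98 141 175 209 221 223 221 225 223 159  66  42]
 [189 183 219 226 224 200 148 105  97  96  89  85 100 185 220 223 226 224 224 225 221 154  67  44]
 [190 179 220 227 226 221 168 112  95  92  86  84  98 179 218 225 226 225 223 225 220 158  91  86]
 [186 185 222 228 228 224 178 117  98  93  90  85  89 126 187 218 223 223 225 224 220 161 141 15
[... 1481 characters left out ...]
3  92]
 [200 180 217 229 217 175 126  99  93  95 108 119 139 192 223 228 228 228 227 226 226 222 172 130]
 [200 180 217 229 229 221 188 151 121 109 123 125 123 142 191 223 226 220 216 214 212 210 179 198]
 [204 178 217 228 229 229 226 222 177 130 127 126 127 125 143 193 219 183 147 140 139 138 132 174]
 [203 178 218 227 228 232 230 228 195 144 126 124 124 125 127 143 187 181 143 125 124 122 118 128]
 [202 177 207 219 222 224 224 225 219 181 136 126 122 124 123 125 142 193 171 130 124 122 117 113]
 [203 156 156 162 165 183 189 187 189 180 145 120 112 116 117 117 130 177 161 122 117 117 111 101]
 [190 132 109 106 105 108 109 113 110 110 102  98  96  98  96  95  98 105 107  96  99  96  90  82]]
```

>>> send_rows([
  [-1,0,-8,0,0,0],
  [0,0,-4,0,0,0],
  [0,0,-4,0,0,0],
  [0,0,-3,0,0,0],
  [0,0,0,0,0,0],
  [0,0,0,0,0,0],
])

```text
time: 5.2
tool_pos: [0.6053, -0.0743, 0.1077]
ee_rot: [3.14, 0.003, 2.896]
wrist_force: [2.7, 2.9, 0.7]
width: 0.0154
finger_force: 30.0
```

>>> send_rows([
  [0.5,0.5,-4,0,0,0],
  [0,0,-4,0,0,0],
  [0,0,-4,0,0,0],
  [0,0,0,0,0,0],
])

```text
time: 5.53
tool_pos: [0.6053, -0.0741, 0.0943]
ee_rot: [3.141, 0.001, 2.896]
wrist_force: [4.9, 0.9, -3.5]
width: 0.0155
finger_force: 30.0
```

>>> send_rows([
  [0.5,0,-3,0,0,0],
  [0,0,-1.5,0,0,0],
  [0,0,0,0,0,0],
  [0,0,0,0,0,0],
])

```text
time: 5.87
tool_pos: [0.6055, -0.0741, 0.0906]
ee_rot: [3.141, 0.0, 2.896]
wrist_force: [4.4, 1.5, -2.1]
width: 0.0157
finger_force: 30.0
```

>>> send_rows([
  [0,0,-1.5,0,0,0],
  [0,0,-1.5,0,0,0],
  [0,0,0,0,0,0],
])

```text
time: 6.12
tool_pos: [0.6057, -0.0742, 0.0901]
ee_rot: [3.141, 0.002, 2.896]
wrist_force: [1.9, 1.7, 6.6]
width: 0.0152
finger_force: 30.0
```

>>> send_rows([
  [0,0,0,0,0,0],
  [0,0,0,0,0,0],
  [0,0,0,0,0,0],
  [0,0,0,0,0,0],
], grip=40)

```text
time: 6.45
tool_pos: [0.6042, -0.0744, 0.087]
ee_rot: [-3.141, -0.003, 2.896]
wrist_force: [0.4, 0.4, -0.0]
width: 0.0381
finger_force: 0.0
```

>>> send_rows([
  [0,0,8,0,0,0],
  [0,0,25,0,0,0],
  [0,0,35,0,0,0],
  [0,0,35,0,0,0],
  [0,0,5,0,0,0],
  [-10,-10,0,0,0,0.07],
  [-14,-21,0,0,0,0.1],
  [-14,-21,0,0,0,0.1],
])

```text
time: 7.12
tool_pos: [0.567, -0.1262, 0.1963]
ee_rot: [-3.141, 0.0, -3.111]
wrist_force: [0.7, -0.4, 0.2]
width: 0.0399
finger_force: 0.0
```

>>> send_rows([
  [-14,-23,0,0,0,0.1],
  [-14,-23,0,0,0,0.085],
  [-14,-23,0,0,0,0],
  [-14,-23,0,0,0,0],
  [-14,-23,0,0,0,0],
  [-14,-23,0,0,0,0],
  [-6,-8,0,0,0,0],
  [0,0,0,0,0,0],
])

```text
time: 7.78
tool_pos: [0.4761, -0.2738, 0.1959]
ee_rot: [3.141, -0.001, -2.936]
wrist_force: [-0.1, 0.7, -0.1]
width: 0.04
finger_force: 0.0
```

Run:
```python
from bench import sensors
from h import *
np.set_printoptions(precision=1,suppress=True,linewidth=170)
S=optics.snapshot("side");T=optics.snapshot("top");np.save("pics/side2.npy",S);np.save("pics/top2.npy",T)
c=lambda im,b:cv2.resize(im[b[1]:b[3],b[0]:b[2],::-1],(400,400),interpolation=cv2.INTER_CUBIC)
cv2.imwrite("pics/c4.png",np.hstack([c(S,(270,170,350,250)),c(T,(270,150,350,230))]))
for z in(.038,.103):
  X=np.array([.6052,-.0744,z]);print(z,proj("side",X),proj("top",X))
S0=np.load("pics/side0.npy").astype(float);T0=np.load("pics/top0.npy").astype(float)
a=np.radians(11.8);c0=np.array([481,-271.])
def B(x,y,z): return np.array([c0[0]+x*np.cos(a)-y*np.sin(a),c0[1]+x*np.sin(a)+y*np.cos(a),z])/1000
for n,im in(("top",T0),("side",S0)):
  for nm,p,q,z in(("plate front",(30,-45),(30,45),45),("base back",(-30,-45),(-30,45),12),("base y-",(-30,-45),(18,-45),12),("base y+",(-30,45),(18,45),12)):
    pt,d=edge(im,n,proj(n,B(*p,z)),proj(n,B(*q,z)),3,z/1000)
    print(n,nm,np.array([[np.cos(a),np.sin(a)],[-np.sin(a),np.cos(a)]])@(pt-c0),d)
o=sensors.get_obs();print(o["time"],o["tool_pos"],o["ee_rot"])
```

```text
0.038 [306.7 231.2] [311.2 192.2]
0.103 [308.3 210.8] [312.2 188. ]
top plate front [30.2 -4.9] -78.99755
top base back [-29.4  -0.5] -77.62065
top base y- [ -5.8 -44.7] 11.884333
top base y+ [-5.4 45.3] 11.645069
side plate front [28.  -8.9] -77.65994
side base back [-30.9  -3.6] -78.49042
side base y- [ -4.6 -45.3] 12.339972
side base y+ [-2.2 44.9] 11.526613
7.8833 [ 0.5 -0.3  0.2] [ 3.1  0.  -2.9]
```

View pics/c4.png

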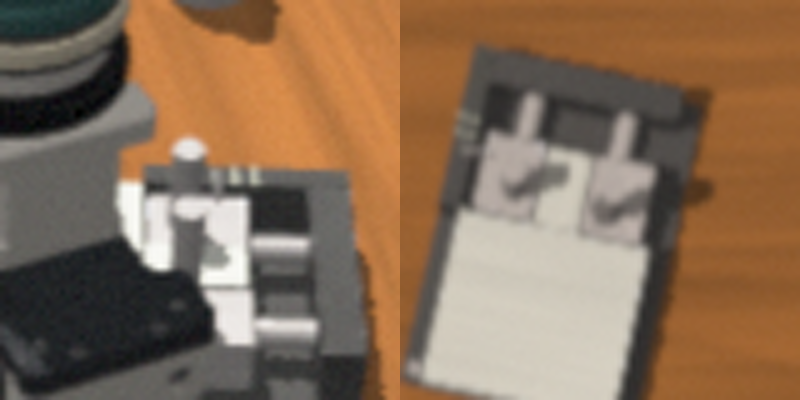

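>>> send_rows([
  [1,1.5,-30,0,0,0],
  [0,0,-35,0,0,0],
  [0,0,-35,0,0,0],
  [0,0,-30,0,0,0],
  [0,0,-15,0,0,0],
  [0,0,-7,0,0,0],
  [0,0,0,0,0,0],
  [0,0,0,0,0,0],
])

```text
time: 8.55
tool_pos: [0.4794, -0.2702, 0.0448]
ee_rot: [-3.141, 0.001, -2.931]
wrist_force: [0.5, -1.3, 1.2]
width: 0.0404
finger_force: 0.0
```

>>> send_rows([
  [0,0,0,0,0,0],
  [0,0,0,0,0,0],
  [0,0,0,0,0,0],
  [0,0,0,0,0,0],
  [0,0,0,0,0,0],
], grip=0)

```text
time: 8.97
tool_pos: [0.4787, -0.2709, 0.0449]
ee_rot: [-3.141, 0.001, -2.933]
wrist_force: [-0.3, -0.4, 5.9]
width: 0.0118
finger_force: 30.0
```

>>> send_rows([
  [0,0,15,0,0,0],
  [0,0,25,0,0,0],
  [0,0,25,0,0,0],
  [0,10,0,0,0,-0.055],
  [7,25,0,0,0,-0.08],
  [7,25,0,0,0,-0.08],
  [7,25,0,0,0,-0.08],
  [7,25,0,0,0,-0.08],
])

```text
time: 9.63
tool_pos: [0.5057, -0.1596, 0.108]
ee_rot: [3.141, -0.002, 2.971]
wrist_force: [-0.6, 0.1, -3.0]
width: 0.012
finger_force: 30.0
```

>>> send_rows([
  [7,25,0,0,0,-0.08],
  [7,25,0,0,0,0],
  [7,25,0,0,0,0],
  [7,25,0,0,0,0],
  [7,20,0,0,0,0],
  [7,11,0,0,0,0],
  [0,0,0,0,0,0],
  [0,0,0,0,0,0],
])

```text
time: 10.3
tool_pos: [0.5481, -0.0298, 0.1083]
ee_rot: [-3.141, -0.001, 2.897]
wrist_force: [-0.2, -1.5, -3.4]
width: 0.0118
finger_force: 30.0
```

Run:
```python
from bench import sensors
from h import *
S=optics.snapshot("side");T=optics.snapshot("top");np.save("pics/side3.npy",S);np.save("pics/top3.npy",T)
c=lambda im,b:cv2.resize(im[b[1]:b[3],b[0]:b[2],::-1],(400,400),interpolation=cv2.INTER_CUBIC)
cv2.imwrite("pics/c5.png",np.hstack([c(S,(245,165,345,265)),c(T,(260,150,340,230))]))
o=sensors.get_obs();print(o["time"],o["tool_pos"],o["ee_rot"],o["wrist_force"],o["width"])
```

```text
10.4 [ 0.54793475 -0.03075276  0.10854751] [-3.14073928e+00 -9.90947536e-04  2.89490831e+00] [ 0.21606927 -0.31934801 -3.37361769] 0.011829618159846325
```

View pics/c5.png

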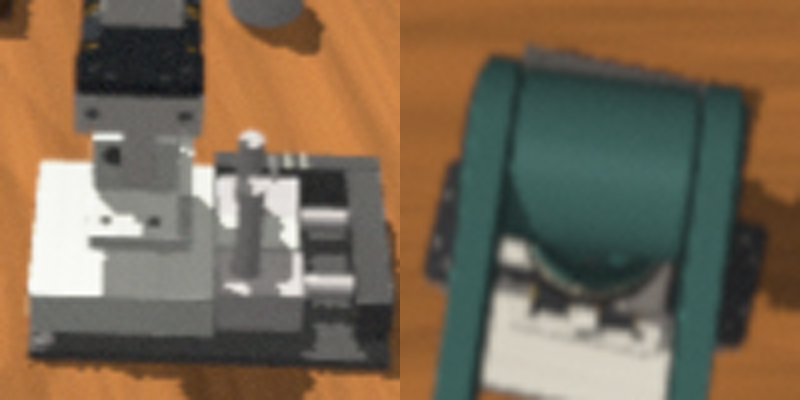

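>>> send_rows([
  [0,0,-8,0,0,0],
  [0,0,-8,0,0,0],
  [0,0,-4,0,0,0],
  [0,0,-2,0,0,0],
  [0,0,0,0,0,0],
  [0,0,0,0,0,0],
])

```text
time: 10.9
tool_pos: [0.5482, -0.0299, 0.0867]
ee_rot: [-3.142, -0.001, 2.896]
wrist_force: [0.1, 0.7, -2.9]
width: 0.0117
finger_force: 30.0
```

>>> send_rows([
  [0,0,-1,0,0,0],
  [0,0,-1,0,0,0],
  [0,0,0,0,0,0],
])

```text
time: 11.15
tool_pos: [0.5485, -0.0297, 0.0851]
ee_rot: [3.141, 0.0, 2.896]
wrist_force: [0.1, 0.4, -4.0]
width: 0.0121
finger_force: 30.0
```

>>> send_rows([
  [0,0,-0.7,0,0,0],
  [0,0,0,0,0,0],
  [0,0,0,0,0,0],
])

```text
time: 11.4
tool_pos: [0.5485, -0.0297, 0.0848]
ee_rot: [3.141, 0.001, 2.896]
wrist_force: [-0.4, 0.3, -0.9]
width: 0.0118
finger_force: 30.0
```

>>> send_rows([
  [0,0,-0.7,0,0,0],
  [0,0,0,0,0,0],
  [0,0,0,0,0,0],
])

```text
time: 11.65
tool_pos: [0.5485, -0.0297, 0.0848]
ee_rot: [3.141, 0.001, 2.896]
wrist_force: [-3.8, 1.2, 5.8]
width: 0.012
finger_force: 30.0
```

>>> send_rows([
  [4.85,-1.2,0.5,0,0,0],
  [4.85,-1.2,0,0,0,0],
  [4.85,-1.2,0,0,0,0],
  [4.85,-1.2,0,0,0,0],
  [0,0,0,0,0,0],
  [0,0,0,0,0,0],
])

```text
time: 12.15
tool_pos: [0.5688, -0.0347, 0.0849]
ee_rot: [3.141, 0.002, 2.896]
wrist_force: [-1.7, 1.3, 5.2]
width: 0.0118
finger_force: 30.0
```

```bash
python3 -c "
from bench import sensors;o=sensors.get_obs();print(o['wrist_force'],o['wrist_torque'])"
```

```text
[-1.72353298  1.28360595  5.17512865] [ 0.07704314  0.36568298 -0.01432533]
```

>>> send_rows([
  [2.9,-0.75,0,0,0,0],
  [2.9,-0.75,0,0,0,0],
  [0,0,0,0,0,0],
])

```text
time: 12.4
tool_pos: [0.5733, -0.0358, 0.0849]
ee_rot: [3.141, -0.001, 2.896]
wrist_force: [-5.5, 0.9, 7.5]
width: 0.0119
finger_force: 30.0
```

>>> send_rows([
  [2.9,-0.75,0,0,0,0],
  [0,0,0,0,0,0],
  [0,0,0,0,0,0],
])

```text
time: 12.65
tool_pos: [0.5761, -0.0365, 0.0849]
ee_rot: [3.141, -0.001, 2.896]
wrist_force: [-5.7, 1.6, 7.4]
width: 0.0118
finger_force: 30.0
```

```bash
python3 -c "
from bench import sensors;o=sensors.get_obs();print(o['tool_pos'],o['wrist_force'],o['wrist_torque'])"
```

```text
[ 0.57610002 -0.03653464  0.08487961] [-5.7473332   1.58786264  7.40528174] [ 0.26405849  0.88466811 -0.03173971]
```

>>> send_rows([
  [2.9,-0.75,0.4,0,0,0],
  [0,0,0,0,0,0],
  [0,0,0,0,0,0],
])

```text
time: 12.9
tool_pos: [0.5785, -0.0372, 0.0849]
ee_rot: [3.141, -0.002, 2.896]
wrist_force: [-6.3, 1.7, 6.7]
width: 0.0119
finger_force: 30.0
```

>>> send_rows([
  [2.9,-0.75,0,0,0,0],
  [0,0,0,0,0,0],
  [0,0,0,0,0,0],
])

```text
time: 13.15
tool_pos: [0.5807, -0.0378, 0.0849]
ee_rot: [3.142, -0.004, 2.896]
wrist_force: [-7.8, 1.5, 7.4]
width: 0.0119
finger_force: 30.0
```

```bash
python3 -c "
from bench import sensors;o=sensors.get_obs();print(o['tool_pos'],o['wrist_force'],o['wrist_torque'])"
```

```text
[ 0.58074617 -0.03779527  0.08494571] [-7.79557369  1.49714634  7.41265703] [0.3086602  1.30314524 0.04829514]
```

>>> send_rows([
  [2.9,-0.75,0,0,0,0],
  [0,0,0,0,0,0],
  [0,0,0,0,0,0],
])

```text
time: 13.4
tool_pos: [0.5831, -0.0384, 0.0849]
ee_rot: [-3.142, -0.005, 2.896]
wrist_force: [-10.5, 1.8, 8.3]
width: 0.0115
finger_force: 30.0
```

Run:
```python
from bench import sensors
from h import *
S=optics.snapshot("side");T=optics.snapshot("top");np.save("pics/side4.npy",S);np.save("pics/top4.npy",T)
c=lambda im,b:cv2.resize(im[b[1]:b[3],b[0]:b[2],::-1],(600,600),interpolation=cv2.INTER_CUBIC)
cv2.imwrite("pics/c6.png",c(S,(280,180,350,250)))
o=sensors.get_obs();print(o['tool_pos'],o['wrist_force'],o['wrist_torque'])
```

```text
[ 0.58308219 -0.03840219  0.08496264] [-9.32881314  2.54790196  8.8604938 ] [0.40574848 1.56248482 0.11182404]
```

View pics/c6.png

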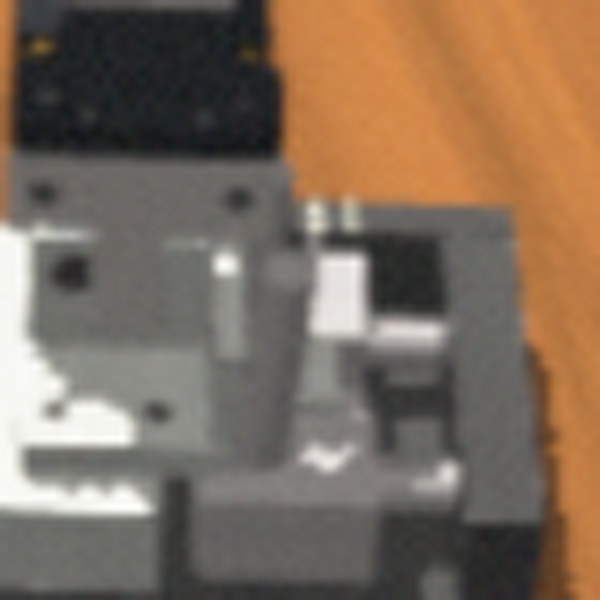

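>>> send_rows([
  [2.9,-0.75,0.3,0,0,0.01],
  [0,0,0,0,0,0],
  [0,0,0,0,0,0],
])

```text
time: 13.75
tool_pos: [0.5855, -0.0392, 0.085]
ee_rot: [-3.141, -0.006, 2.906]
wrist_force: [-9.6, 2.0, 8.9]
width: 0.0121
finger_force: 30.0
```

```bash
cat > m.py <<'E'
from bench import sensors
from h import *
o=sensors.get_obs();print(o['time'],o['tool_pos'],o['ee_rot'],o['wrist_force'],o['wrist_torque'])
S=optics.snapshot("side").astype(float).mean(2);R=np.load("pics/side2.npy").astype(float).mean(2)
def col(g,y):
    r=g[y,312:332]; k=np.argmin(np.diff(r)); w=np.maximum(-np.diff(r[max(k-2,0):k+4]),0); return 312+max(k-2,0)+.5+(w@np.arange(len(w)))/w.sum()
d=[col(S,y)-col(R,y) for y in range(211,218)]
print("edge shift px",np.round(d,2),"mm",np.median(d)/.41)
E
python3 m.py
```

```text
13.75 [ 0.58547347 -0.03918766  0.08502527] [-3.14131313 -0.00634897  2.90603484] [-9.63948896  1.97057133  8.85328213] [0.38343256 1.77644535 0.04541311]
edge shift px [4.01 4.04 3.99 3.93 3.97 4.03 4.03] mm 9.789022224147564
```

>>> send_rows([
  [2.9,-0.75,0.2,0,0,0.007],
  [1.5,-0.4,0,0,0,0],
  [0,0,0,0,0,0],
  [0,0,0,0,0,0],
])

```text
time: 14.13
tool_pos: [0.5887, -0.0401, 0.0851]
ee_rot: [-3.141, -0.009, 2.913]
wrist_force: [-11.8, 3.1, 9.9]
width: 0.0117
finger_force: 30.0
```

```bash
python3 m.py
```

```text
14.1333 [ 0.58868631 -0.04009827  0.08511797] [-3.14120757 -0.00940199  2.91283914] [-11.84717002   3.1075488    9.94145417] [ 0.43452403  2.29561006 -0.08334215]
edge shift px [4.96 4.95 4.99 5.11 5.32 5.66 5.81] mm 12.46438281947612
```

>>> send_rows([
  [1.5,-0.4,0,0,0,-0.004],
  [0,0,0,0,0,0],
  [0,0,0,0,0,0],
  [0,0,0,0,0,0],
  [0,0,0,0,0,0],
])

```text
time: 14.6
tool_pos: [0.5897, -0.0403, 0.0852]
ee_rot: [-3.141, -0.01, 2.909]
wrist_force: [-13.9, 2.8, 11.5]
width: 0.0117
finger_force: 30.0
```

```bash
python3 m.py; python3 -c "
import cv2,numpy as np
from bench import optics
S=optics.snapshot('side');cv2.imwrite('pics/c7.png',cv2.resize(S[175:255,265:355,::-1],(675,600),interpolation=cv2.INTER_CUBIC))"
```

```text
14.6 [ 0.58969208 -0.04030281  0.08515251] [-3.14120647 -0.01044076  2.90918562] [-13.93014394   2.84974434  11.50310529] [ 0.48510175  2.56400595 -0.00738566]
edge shift px [5.57 5.69 5.74 5.99 6.05 6.29 6.22] mm 14.619798259079385
```

View pics/c7.png

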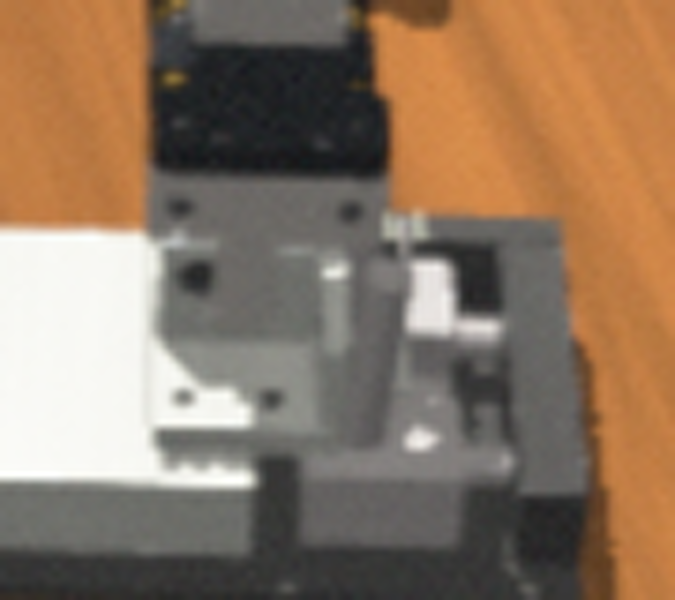

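>>> send_rows([
  [0,0,0,0,0,0],
  [0,0,0,0,0,0],
  [0,0,0,0,0,0],
  [0,0,0,0,0,0],
])

```text
time: 15.03
tool_pos: [0.5897, -0.0403, 0.0851]
ee_rot: [-3.141, -0.011, 2.909]
wrist_force: [-14.4, 3.3, 11.8]
width: 0.0119
finger_force: 30.0
```

```bash
python3 m.py; python3 -c "
from bench import ticket;print(ticket.close_job())"
```

```text
15.0333 [ 0.58966097 -0.04031676  0.08510784] [-3.14116156 -0.0105118   2.90915452] [-14.44021967   3.25999758  11.81791039] [0.48113965 2.5404768  0.0370453 ]
edge shift px [5.61 5.6  5.76 5.99 6.07 6.33 6.26] mm 14.614729648593123
the job is handed in; nothing more can be done
None
```

The job is handed in, with no verdict returned: the rod is home in the socket and let go, and the arm is holding the hinge block flat on the bed against post and rod at about 14–15 mm of slide travel; the bottle, weight, micrometer and cap were not touched.

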